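# Fill the glaze tray and park it under the bench shelf

### The arm

A 6-joint arm with a two-finger parallel gripper is mounted at the origin on the work surface. World frame = base frame: x ahead of the robot, y to its left, z up, the work surface at z = 0. Lengths are in m, angles in rad, forces in N, time in s.
With the tool pointing down it reaches from about 0.275 to 0.775 m from the base axis. Payload 14.6 kg.
Tool frame: the origin (TCP) lies between the finger pads; the fingertips stand 14 mm ahead of it and the grasp point (between the pads) lies 5 mm behind it (env.tip_reach is the distance from the TCP to the fingertips, in m); z points along the fingers, y is the direction in which the jaws open and shut (so a half turn about z gives the same grasp; the last joint's range is limited). The gripper opens to 85 mm and grips with 20 to 120 N. Pads are 22 mm wide; open, the fingers measure 114 mm over their backs; the gripper's body (76 mm by 85 mm) begins 54 mm behind the grasp point. The pads swing forward as they close: fully open they stand 13 mm farther back than shut.
Start: joints at [1.139, 0.263, -0.048, 1.259, 0, 1.415], TCP at [0.143, 0.505, 0.245] pointing down, gripper open.
Joint ranges: [-2.65, 2.65], [-0.89, 1.7], [-1.18, 1.37], [-2.13, 2.11], [-1.35, 1.29], [-3.14, 3.14]. Speed limits (rad/s): [1.89, 1.89, 2.57, 2.79, 3.14, 3.14].

### API

Orientations are given as a unit quaternion [x, y, z, w].
In Python, from rig import env gives the robot as it stands.
- The arm moves only by the tool apply_moves, never from a script. Its argument "increments" is a list of rows, each an object of numbers: "claw": the closure in counts, from 0 (fully open) to 255 (shut); "tx", "ty", "tz": the shift along the tool's x, y, z in mm; "ax", "ay", "az": the turn, a rotation vector about the tool's x, y, z in degrees. In form: [{"claw": .., "tx": .., "ty": .., "tz": .., "ax": .., "ay": .., "az": ..}, ...]. A call has 1 to 5 rows; each row is the pose to reach, as a shift and turn from the pose commanded when the call began, along the tool's axes at that moment; what a row does not reach only later rows make up. A row lasts 1/8 s, in which the tool goes at most 62.5 mm and 10.7 degrees, less where a joint would pass 70% of its speed; a pose out of reach is approached as far as the arm can. A call with a gripper value outside its range is refused whole. The fingers move at their own pace and stop on an object; "newtons" is the grip in N (left out, the last holds). Time passes only in rows, so rows that repeat a pose let the fingers close. It gives the time, the measured TCP pose, the force and the opening at its end, in the units of the state.
- env.get_state(): the state, without advancing time (a new reading comes with each control period).
- env.camera(name): name is "scene" or "top"; returns the picture (420x560x3 uint8, red, green, blue); there is no depth.
- env.get_calibration(name): a dict with "fovy" (degrees; the focal length in pixels is half the picture's height over the tangent of half this angle, whatever the lens; pixels are square), "cx", "cy" (the principal point, pixels), "camera_from_world" (4x4, takes a point from world to camera coordinates). Camera axes: x right, y down, z forward; pixel columns grow to the right and rows downward; lengths in m; the calibration is good to about 2 mm. A picture is of the moment at which its call begins. get_calibration takes no time and is no camera call.
- env.job_done(): hands the job in, once; it reports no verdict.
The state is a dict: "t": time; "joint_pos": joint angles; "qd": joint speeds; "joint_efforts": joint torques, N m; "tool_pos": TCP position; "tool_rot": TCP orientation; "contact_force": force on the tool from outside, world axes, zero at the start; "moment": the same for the moment, N m; "gripper_width": finger opening in m.
Only numpy, scipy, OpenCV 4.12 (cv2) and the standard library are available. Lean on these libraries where they do the work, as an engineer would, in place of code of your own. Each camera call takes 0.05 s, during which the arm holds its last target. There are 200 camera calls.

### The job

Put the red glaze jar into the empty compartment of the grey jar tray, standing flat on its floor, then slide the tray in under the low bench shelf, strike end first, until it has clicked past the roller catch and rests fully home against the hidden stop. Push it home firmly but do not ram the stop, let no jar touch the shelf, and leave the other things on the table where they are.

Things in the scene. Friction and masses are not known exactly. Their poses are not given: they have to be found in the camera images.
- shelf: low plywood bench shelf, fixed. Origin: middle of its front edge, at table level; +x runs horizontally in under the shelf, +y left, z up. Deck 272 mm wide, 180 mm deep, top 78 mm above the table. Two side panels leave a bay 234 mm wide, open in front; thin aluminium lead-in cheeks, 31 mm high, flare outward in front of the panels to 27 mm before the edge.
- underside (a point): point on the shelf: middle of the front edge of the deck's underside, 62 mm above the table; axes as the shelf. A jar standing on the tray floor reaches 55 mm. On top of the deck, more than 60 mm behind its front edge, stand a blue bowl and a brown jar, up to 50 mm high.
- bay (a point): point in the bay, 84 mm behind the shelf's front edge; axes as the shelf. Near it, hidden by the deck, an adjustable stop bar with two stiff rubber buffers (together about 8 N per mm) is clamped across the bay, parallel to the front edge: the buffers' face lies anywhere from 12 mm nearer the front to 12 mm deeper than this point, different each time.
- strike (a point): centre of the tray's strike: a steel bead 14 mm across on a neck, 20 mm behind (+x) its rear face, 16 mm above the table. It goes between two spring rollers in the middle of the stop bar: from about 19 mm short of the stop they resist with about 4 to 8 N, 9 mm short it snaps past, then they draw it lightly inwards onto the buffers. Axes as the tray.
- tray_rear (a point): loose grey jar tray, about 0.45 kg empty (varies), on the table before the shelf: middle of its rear face, 12 mm above the table. +x out of the rear (this end goes in first), +y left, z up. 105 mm long in x, 228 wide, walls 20 mm high, floor 5 mm. Four compartments along the rear, 52 mm square inside, 56 mm pitch in y, centred 30 mm before (-x) the rear face; a shallow brush trough before them.
- handle (a point): centre of the tray's steel pull handle: a flat bar 10 mm thick (tray x), 96 mm long (tray y) and 16 mm high, held by two arms near its ends; its middle 24 mm above the table, 33 mm clear in front of the tray's front wall, 143 mm ahead (-x) of the tray's rear face. Same axes as the tray.
- empty_place (a point): centre of the floor of the tray's one empty compartment (second from the left, tray +y), 5 mm above the table; same axes as the tray.
- jar_red_mid (a point): the red glaze jar, loose on the table: cylinder 45 to 46 mm across, 50 mm high, 90 g, red body with paper band and white lid with a red dot; centre point, half-way up (25 mm above its foot), z up.
- jar_yellow_mid (a point): yellow glaze jar of the same kind (46 mm across, 50 mm high), already standing in a compartment of the tray; centre point, half-way up
- jar_green_mid (a point): green glaze jar of the same kind (46 mm across, 50 mm high), already standing in a compartment of the tray; centre point, half-way up
- jar_grey_mid (a point): grey glaze jar of the same kind (46 mm across, 50 mm high), already standing in a compartment of the tray; centre point, half-way up
- jar_blue_mid (a point): bystander: blue glaze jar of the same kind standing on the table; centre point, half-way up
- jar_black_mid (a point): bystander: black glaze jar of the same kind standing on the table; centre point, half-way up
- cup: bystander: white three-legged ceramic cup, 68 mm across, 75 mm high; origin at the middle of its underside
- brush_pot: bystander: green glass pot with brushes, 76 mm across, brushes up to 185 mm high; origin at the middle of its underside
- drink_bottle: bystander: red drink bottle, 66 mm across, 190 mm high; origin at the middle of its underside

How it is judged:
By the outcome, as a careful person would: the job done as asked, in the order asked, and still so for the second after the job is handed in, with the robot touching nothing.
It also fails if it takes over 72 s, if anything falls off the work surface, if the arm or the gripper's body presses on something with over 40 N, if the wrist force passes 120 N, or if a joint passes its speed limit or range.

## Working session

There is one attempt and no reset: what is moved stays moved. The work goes in short steps, Python scripts to look and compute and a tool call to move; the robot and the scene stay as the last step left them, time stands still between calls to the robot, and variables do not carry over. Pictures are saved under pics/ and viewed, about 8 in all and at most 12, crops included, and the job is handed in when it is done.

Besides the shell and the picture viewer there is one more tool, called after "Emit:" by a JSON object that holds its "name" and its "arguments", one argument or row to a line. apply_moves: Moves the arm, as the interface text tells. Its arguments: {"type":"object","properties":{"increments":{"type":"array"},"newtons":{"type":"number"}},"required":["increments"]}

```bash
mkdir -p pics; ls; python3 - <<'E'
from rig import env
import cv2
for n in("scene","top"):
    cv2.imwrite(f"pics/{n}0.png",env.camera(n)[:,:,::-1]); c=env.get_calibration(n); print(n,c)
print(env.get_state())
E
```

```text
pics
scene {'fovy': 57.73528066106456, 'cx': 282.05442157719193, 'cy': 213.2754592170665, 'camera_from_world': array([[-0.06004797,  0.99804485, -0.01734147,  0.03977401],
       [ 0.53467051,  0.01748862, -0.84487964, -0.26512358],
       [-0.84292449, -0.06000528, -0.5346753 ,  1.39211918],
       [ 0.        ,  0.        ,  0.        ,  1.        ]])}
top {'fovy': 52.70865024695781, 'cx': 277.6236829932707, 'cy': 215.7012391319352, 'camera_from_world': array([[ 0.00280432, -0.99987501,  0.01555952, -0.01584449],
       [-0.98776109, -0.00519618, -0.1558879 ,  0.62889783],
       [ 0.15594927, -0.01493193, -0.9876522 ,  0.96159129],
       [ 0.        ,  0.        ,  0.        ,  1.        ]])}
{'t': 0.1, 'joint_pos': array([ 1.13869119e+00,  2.63423661e-01, -4.88434125e-02,  1.25935190e+00,
       -3.55933551e-06,  1.41551771e+00]), 'qd': array([-2.77689993e-04,  7.97381319e-04,  1.69211628e-03,  1.08047230e-04,
        3.23222116e-05, -1.57177339e-03]), 'joint_efforts': array([ 4.14090464e-03, -6.38575387e+01,  3.85065114e+01,  9.94280213e-03,
       -2.53259890e-05, -6.82155175e-06]), 'tool_pos': array([0.14339288, 0.50482454, 0.24491086]), 'tool_rot': array([ 1.37971715e-01,  9.90436084e-01, -3.94228693e-04, -1.17370411e-04]), 'contact_force': array([-0.28907577, -0.11997581, -0.60546006]), 'moment': array([-0.00898252, -0.03577697,  0.00405571]), 'gripper_width': 0.08538830696090238}
```

View pics/top0.png

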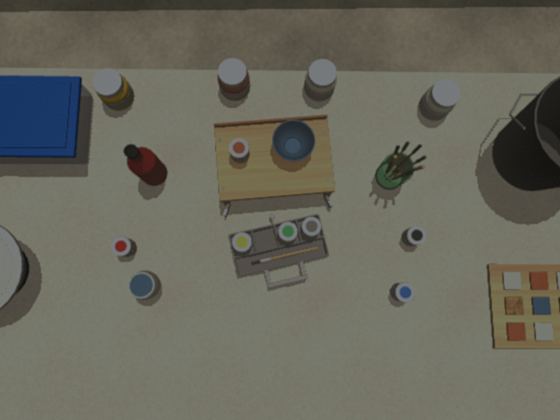

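View pics/scene0.png

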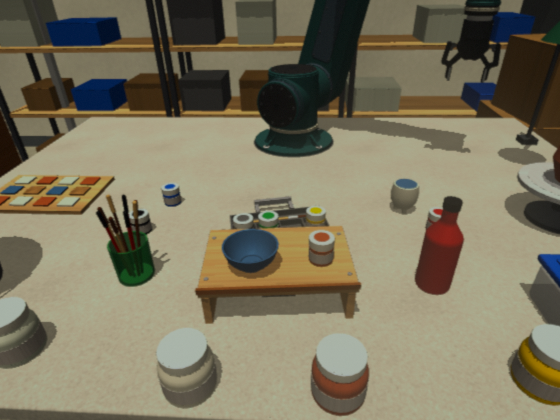

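The top view shows the shelf at about (273,160), the tray at (278,242) with its empty cell at (264,238), and the red jar at (122,247). I'll enlarge these areas.

```bash
cat > h.py <<'E'
import numpy as np,cv2
from rig import env
def cal(n):
    c=env.get_calibration(n); f=210/np.tan(np.radians(c["fovy"])/2); return f,c["cx"],c["cy"],np.array(c["camera_from_world"])
def ray(n,u,v,z):
    f,cx,cy,T=cal(n); R,t=T[:3,:3],T[:3,3]
    o=-R.T@t; d=R.T@np.array([(u-cx)/f,(v-cy)/f,1]); return o+d*(z-o[2])/d[2]
def proj(n,p):
    f,cx,cy,T=cal(n); q=T[:3,:3]@np.array(p)+T[:3,3]; return f*q[0]/q[2]+cx,f*q[1]/q[2]+cy
def crop(img,x0,y0,w,h,s,fn):
    c=cv2.resize(img[y0:y0+h,x0:x0+w],None,fx=s,fy=s,interpolation=cv2.INTER_CUBIC)
    c=np.clip(255*(c/255.)**0.6,0,255).astype(np.uint8)
    for i in range(0,w,10): cv2.line(c,(i*s,0),(i*s,6 if i%50 else 14),(255,255,0),1)
    for i in range(0,h,10): cv2.line(c,(0,i*s),(6 if i%50 else 14,i*s),(255,255,0),1)
    cv2.imwrite(fn,c[:,:,::-1])
E
python3 - <<'E'
from h import *
im=np.mean([env.camera("top").astype(float) for _ in range(4)],0).astype(np.uint8)
crop(im,205,180,140,112,5,"pics/c1.png")
# compact second: red jar
crop(im,105,190,110,80,5,"pics/c2.png")
a=cv2.imread("pics/c1.png")
E
```

```text
(no output)
```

View pics/c1.png

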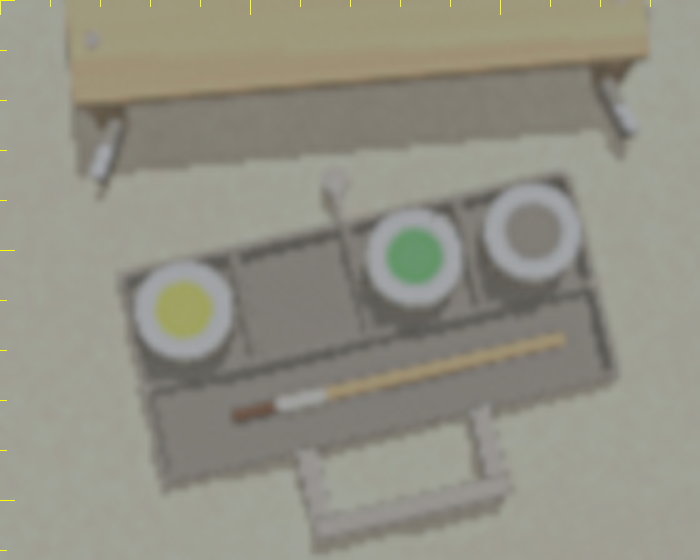

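The crop shows the tray corners, three lids, the bead at (334,182), the handle bar and the shelf front edge from (75,103) to (648,58). I'll compute positions from these.

```bash
python3 - <<'E'
from h import *
g=lambda x,y,z:ray("top",205+x/5,180+y/5,z)
f,cx,cy,T=cal("top"); print("cam",-T[:3,:3].T@T[:3,3])
P={}
for k,x,y,z in [("RL",118,277,.02),("RR",570,175,.02),("FL",165,490,.02),("FR",617,377,.02),("yel",184,310,.055),("grn",414,257,.055),("gry",532,231,.055),("bead",334,182,.018),("hL",317,527,.032),("hR",509,482,.032),("sL62",75,105,.062),("sR62",648,60,.062),("sL78",72,75,.078),("sR78",645,30,.078),("chL",100,175,.031),("chR",630,133,.031)]:
    P[k]=g(x,y,z); print(k,P[k].round(4))
d=lambda a,b:(np.linalg.norm(P[a]-P[b])*1e3).round(1)
print("tray w",d("RL","RR"),d("FL","FR"),"len",d("RL","FL"),d("RR","FR"),"y-g",d("yel","grn"),"g-g",d("grn","gry"),"h",d("hL","hR"),"shelf",d("sL62","sR62"),d("sL78","sR78"))
for a,b in [("RR","RL"),("FR","FL"),("gry","yel"),("hR","hL"),("sR62","sL62")]:
    v=P[b]-P[a]; print(a,b,"yaw",np.degrees(np.arctan2(-v[0],v[1])).round(2))
# red jar by colour
im=env.camera("top").astype(int); hs=cv2.cvtColor(im.astype(np.uint8),cv2.COLOR_RGB2HSV)
m=((hs[...,0]<8)|(hs[...,0]>172))&(hs[...,1]>150)&(hs[...,2]>60); m[:235]=0;m[260:]=0;m[:,:105]=0;m[:,140:]=0
v,u=np.nonzero(m); print("red",u.mean(),v.mean(),len(u),ray("top",u.mean(),v.mean(),.05))
c=cv2.resize(im[230:265,100:145].astype(np.uint8),None,fx=8,fy=8,interpolation=cv2.INTER_CUBIC); cv2.imwrite("pics/red.png",c[:,:,::-1])
E
```

```text
cam [0.47128578 0.00178377 1.04800184]
RL [0.5845 0.1054 0.02  ]
RR [ 0.6359 -0.1155  0.02  ]
FL [0.482  0.0808 0.02  ]
FR [ 0.5368 -0.1371  0.02  ]
yel [0.5652 0.0706 0.055 ]
grn [ 0.5907 -0.0373  0.055 ]
gry [ 0.6034 -0.0932  0.055 ]
bead [6.321e-01 5.000e-04 1.800e-02]
hL [0.4647 0.0078 0.032 ]
hR [ 0.4861 -0.0833  0.032 ]
sL62 [0.6614 0.1232 0.062 ]
sR62 [ 0.6848 -0.1487  0.062 ]
sL78 [0.6726 0.1229 0.078 ]
sR78 [ 0.6957 -0.1451  0.078 ]
chL [0.6329 0.114  0.031 ]
chR [ 0.6551 -0.1439  0.031 ]
tray w 226.9 224.7 len 105.4 101.4 y-g 111.0 g-g 57.3 h 93.5 shelf 272.8 269.0
RR RL yaw 13.1
FR FL yaw 14.13
gry yel yaw 13.11
hR hL yaw 13.19
sR62 sL62 yaw 4.92
red 120.30263157894737 245.73684210526315 76 [0.55565743 0.35528143 0.05      ]
```

View pics/red.png

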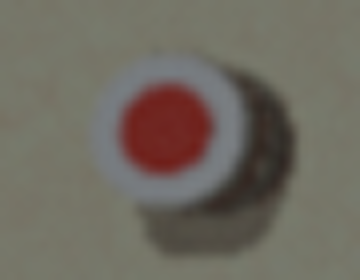

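```bash
cat >> h.py <<'E'
from scipy.spatial.transform import Rotation as Ro
def go(p=None,head=None):
    s=env.get_state(); R=Ro.from_quat(s["tool_rot"]); y=R.apply([0,1,0]); h=np.degrees(np.arctan2(y[1],y[0]))
    print("t",round(s["t"],2),"pos",(s["tool_pos"]*1e3).round(1),"head",h.round(2),"tilt",np.degrees(R.apply([0,0,1])[:2]).round(2),"w",round(s["gripper_width"]*1e3,1),"F",s["contact_force"].round(1))
    if p is not None:
        print("shift mm",(R.inv().apply(np.array(p)-s["tool_pos"])*1e3).round(1))
        if head is not None: print("az",round(h-head,2))
E
python3 - <<'E'
from h import *
print(env.tip_reach)
print("cup rim c",ray("top",142.5,285.5,.075),"bottle base",ray("top",153,175,0.02), "cap",ray("top",131.5,151,.19))
print("scene px of red lid",proj("scene",[.5557,.3553,.05]),"emptyfloor",proj("scene",[.577,.017,.005]),"yellow",proj("scene",[.565,.071,.055]),"deckL",proj("scene",[.6726,.1229,.078]))
go([.5557,.3553,.036])
E
```

```text
0.014
cup rim c [0.46403169 0.29125599 0.075     ] bottle base [0.73423308 0.29582814 0.02      ] cap [0.74195149 0.29439247 0.19      ]
scene px of red lid (np.float64(438.722600810942), np.float64(211.5190998916163)) emptyfloor (np.float64(291.34731535533484), np.float64(229.9362466394907)) yellow (np.float64(314.7641886694228), np.float64(209.7082737027552)) deckL (np.float64(341.29329976916574), np.float64(228.36560151764974))
t 0.35 pos [143.5 505.  245.2] head 74.14 tilt [-0.   -0.01] w 85.7 F [ 0.1 -0.3 -0.1]
shift mm [-437.4  -31.3  209.2]
```

Emit:
{"name": "apply_moves", "arguments": {
  "increments": [
    {"claw": 0,"tx": -60,"ty": -4,"tz": 0},
    {"claw": 0,"tx": -120,"ty": -9,"tz": 10},
    {"claw": 0,"tx": -180,"ty": -13,"tz": 30},
    {"claw": 0,"tx": -240,"ty": -17,"tz": 50},
    {"claw": 0,"tx": -300,"ty": -22,"tz": 70}
  ],
  "newtons": 30
}}

```text
validation failed for argument at $.in...
```

Emit:
{"name": "apply_moves", "arguments": {
  "increments": [
    {"claw": 0,"tx": -60,"ty": -4,"tz": 20},
    {"claw": 0,"tx": -110,"ty": -7,"tz": 40},
    {"claw": 0,"tx": -137,"ty": -9,"tz": 55},
    {"claw": 0,"tx": -137.4,"ty": -9.3,"tz": 55}
  ]
}}

```text
validation failed for argument at $.in...
```

```bash
python3 - <<'E'
from h import *
im=env.camera("top")
go([.5557,.3553,.036],74.14)
crop(im,70,190,140,110,5,"pics/c3.png")
E
```

```text
t 0.4 pos [143.5 505.  245.2] head 74.14 tilt [-0.   -0.01] w 85.6 F [ 0.4  0.2 -0.2]
shift mm [-437.4  -31.3  209.2]
az 0.0
```

Emit:
{"name": "apply_moves", "arguments": {
  "increments": [
    {"claw": 0,"tx": -60,"ty": -4,"tz": 0,"ax": 0,"ay": 0,"az": 0},
    {"claw": 0,"tx": -120,"ty": -9,"tz": 10,"ax": 0,"ay": 0,"az": 0},
    {"claw": 0,"tx": -180,"ty": -13,"tz": 30,"ax": 0,"ay": 0,"az": 0},
    {"claw": 0,"tx": -240,"ty": -17,"tz": 50,"ax": 0,"ay": 0,"az": 0},
    {"claw": 0,"tx": -300,"ty": -22,"tz": 70,"ax": 0,"ay": 0,"az": 0}
  ],
  "newtons": 30
}}

```text
t: 1.02
tool_pos: [0.4255, 0.4018, 0.1756]
tool_rot: [0.138, 0.99, 0.0, 0.0]
contact_force: [0.4, 1.5, 0.4]
gripper_width: 0.0851
```

Emit:
{"name": "apply_moves", "arguments": {
  "increments": [
    {"claw": 0,"tx": -50,"ty": -4,"tz": 15,"ax": 0,"ay": 0,"az": 0},
    {"claw": 0,"tx": -100,"ty": -7,"tz": 30,"ax": 0,"ay": 0,"az": 0},
    {"claw": 0,"tx": -137.4,"ty": -9.3,"tz": 40,"ax": 0,"ay": 0,"az": 0},
    {"claw": 0,"tx": -137.4,"ty": -9.3,"tz": 40,"ax": 0,"ay": 0,"az": 0}
  ]
}}

```text
t: 1.52
tool_pos: [0.5551, 0.3549, 0.1346]
tool_rot: [0.139, 0.99, -0.0, -0.001]
contact_force: [-0.8, -0.1, 0.2]
gripper_width: 0.0858
```

```bash
python3 - <<'E'
from h import *
im=env.camera("top")
go([.5557,.3553,.036],74.14)
crop(im,70,190,140,110,5,"pics/c3.png")
E
```

```text
t 1.57 pos [553.8 355.6 135.3] head 74.06 tilt [-0.06 -0.02] w 85.3 F [-1.1 -0.6  0.1]
shift mm [-2.   0.2 99.3]
az -0.08
```

View pics/c3.png

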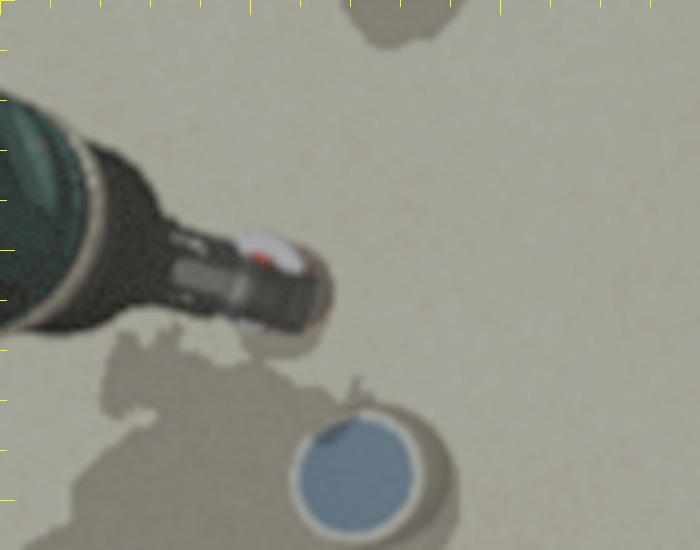

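The fingers straddle the lid, seen with parallax, so I'll descend and grip.

Emit:
{"name": "apply_moves", "arguments": {
  "increments": [
    {"claw": 0,"tx": 0,"ty": 0,"tz": 40,"ax": 0,"ay": 0,"az": 0},
    {"claw": 0,"tx": 0,"ty": 0,"tz": 80,"ax": 0,"ay": 0,"az": 0},
    {"claw": 0,"tx": 0,"ty": 0,"tz": 99,"ax": 0,"ay": 0,"az": 0},
    {"claw": 255,"tx": 0,"ty": 0,"tz": 99,"ax": 0,"ay": 0,"az": 0},
    {"claw": 255,"tx": 0,"ty": 0,"tz": 99,"ax": 0,"ay": 0,"az": 0}
  ]
}}

```text
t: 2.2
tool_pos: [0.5534, 0.3569, 0.0385]
tool_rot: [0.138, 0.99, 0.0, 0.001]
contact_force: [-0.2, 1.1, 0.3]
gripper_width: 0.0519
```

Emit:
{"name": "apply_moves", "arguments": {
  "increments": [
    {"claw": 255,"tx": 0,"ty": 0,"tz": 0,"ax": 0,"ay": 0,"az": 0},
    {"claw": 255,"tx": 0,"ty": 0,"tz": 0,"ax": 0,"ay": 0,"az": 0},
    {"claw": 255,"tx": 0,"ty": 0,"tz": 0,"ax": 0,"ay": 0,"az": 0},
    {"claw": 255,"tx": 0,"ty": 0,"tz": 0,"ax": 0,"ay": 0,"az": 0}
  ]
}}

```text
t: 2.7
tool_pos: [0.5537, 0.3569, 0.0388]
tool_rot: [0.138, 0.99, 0.001, 0.001]
contact_force: [-2.3, 1.2, 7.6]
gripper_width: 0.0447
```

```bash
python3 - <<'E'
from h import *
go()
E
```

```text
t 2.7 pos [553.7 356.9  38.8] head 74.16 tilt [0.1  0.08] w 44.7 F [-2.3  1.2  7.6]
```

Emit:
{"name": "apply_moves", "arguments": {
  "increments": [
    {"claw": 255,"tx": 0,"ty": 0,"tz": -30,"ax": 0,"ay": 0,"az": 0},
    {"claw": 255,"tx": 0,"ty": 0,"tz": -90,"ax": 0,"ay": 0,"az": 0},
    {"claw": 255,"tx": 0,"ty": 0,"tz": -100,"ax": 0,"ay": 0,"az": 10},
    {"claw": 255,"tx": 0,"ty": 0,"tz": -100,"ax": 0,"ay": 0,"az": 20},
    {"claw": 255,"tx": 0,"ty": 0,"tz": -100,"ax": 0,"ay": 0,"az": 30}
  ]
}}

```text
t: 3.32
tool_pos: [0.5534, 0.3564, 0.1383]
tool_rot: [0.392, 0.92, 0.001, 0.0]
contact_force: [0.3, -0.1, -1.6]
gripper_width: 0.0448
```

Emit:
{"name": "apply_moves", "arguments": {
  "increments": [
    {"claw": 255,"tx": 0,"ty": 0,"tz": 0,"ax": 0,"ay": 0,"az": 10},
    {"claw": 255,"tx": 0,"ty": 0,"tz": 0,"ax": 0,"ay": 0,"az": 20},
    {"claw": 255,"tx": 0,"ty": 0,"tz": 0,"ax": 0,"ay": 0,"az": 31},
    {"claw": 255,"tx": 0,"ty": 0,"tz": 0,"ax": 0,"ay": 0,"az": 31}
  ]
}}

```text
t: 3.82
tool_pos: [0.5534, 0.3564, 0.1379]
tool_rot: [0.621, 0.784, 0.0, 0.0]
contact_force: [0.7, -0.4, -0.3]
gripper_width: 0.0449
```

```bash
python3 - <<'E'
from h import *
go([.577,.017,.135],13.1)
E
```

```text
t 3.83 pos [553.4 356.4 137.9] head 13.19 tilt [0.05 0.02] w 44.9 F [ 0.7 -0.4 -0.3]
shift mm [-335.8  -54.5    2.7]
az 0.09
```

Emit:
{"name": "apply_moves", "arguments": {
  "increments": [
    {"claw": 255,"tx": -60,"ty": -10,"tz": 0,"ax": 0,"ay": 0,"az": 0},
    {"claw": 255,"tx": -120,"ty": -20,"tz": 0,"ax": 0,"ay": 0,"az": 0},
    {"claw": 255,"tx": -180,"ty": -30,"tz": 0,"ax": 0,"ay": 0,"az": 0},
    {"claw": 255,"tx": -240,"ty": -40,"tz": 0,"ax": 0,"ay": 0,"az": 0},
    {"claw": 255,"tx": -295,"ty": -48,"tz": 0,"ax": 0,"ay": 0,"az": 0}
  ]
}}

```text
t: 4.45
tool_pos: [0.5736, 0.0561, 0.1378]
tool_rot: [0.62, 0.785, 0.0, 0.0]
contact_force: [1.0, -0.1, -0.4]
gripper_width: 0.0452
```

Emit:
{"name": "apply_moves", "arguments": {
  "increments": [
    {"claw": 255,"tx": -38.5,"ty": -6.5,"tz": 0,"ax": 0,"ay": 0,"az": 0},
    {"claw": 255,"tx": -38.5,"ty": -6.5,"tz": 0,"ax": 0,"ay": 0,"az": 0},
    {"claw": 255,"tx": -38.5,"ty": -6.5,"tz": 40,"ax": 0,"ay": 0,"az": 0},
    {"claw": 255,"tx": -38.5,"ty": -6.5,"tz": 60,"ax": 0,"ay": 0,"az": 0},
    {"claw": 255,"tx": -38.5,"ty": -6.5,"tz": 60,"ax": 0,"ay": 0,"az": 0}
  ]
}}

```text
t: 5.08
tool_pos: [0.5752, 0.0199, 0.0764]
tool_rot: [0.62, 0.784, -0.001, -0.001]
contact_force: [0.2, 0.2, -0.4]
gripper_width: 0.045
```

```bash
python3 - <<'E'
from h import *
go([.577,.017,.043],13.1)
im=np.mean([env.camera("top").astype(float) for _ in range(2)],0).astype(np.uint8)
crop(im,205,180,140,112,5,"pics/c4.png")
im=np.mean([env.camera("scene").astype(float) for _ in range(2)],0).astype(np.uint8)
crop(im,190,160,180,110,4,"pics/c5.png")
E
```

```text
t 5.08 pos [575.2  19.9  76.4] head 13.34 tilt [-0.12  0.02] w 45.0 F [ 0.2  0.2 -0.4]
shift mm [-3.3  1.1 33.3]
az 0.24
```

View pics/c4.png

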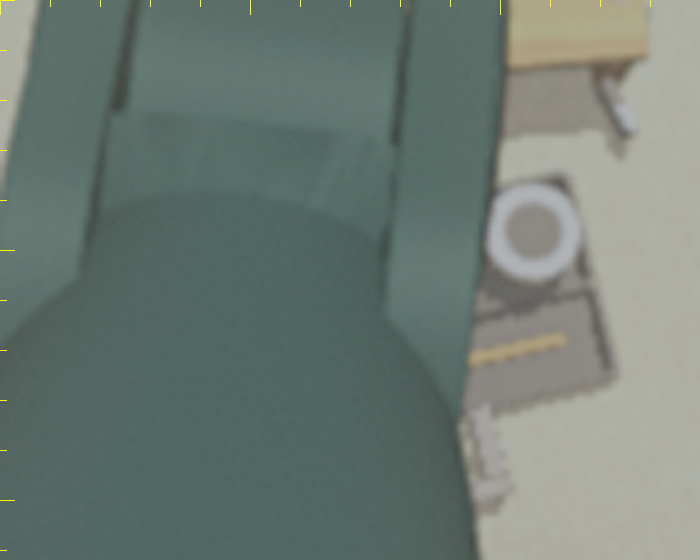

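View pics/c5.png

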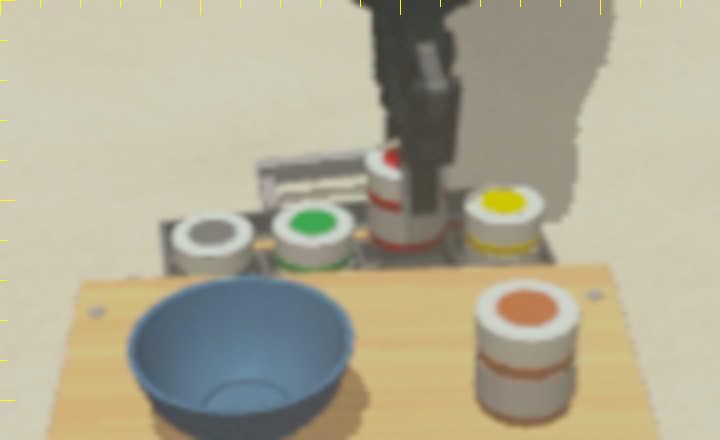

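```bash
python3 - <<'E'
from h import *
from scipy.optimize import brentq
def gety(u,x,z): return brentq(lambda y:proj("scene",[x,y,z])[0]-u,-.3,.3)
q=lambda a:190+a/4-.4
print("yel",gety(q(504),.566,.05),"grn",gety(q(313),.5917,.05),"grey",gety(q(211.5),.6044,.05))
print("red lid",gety(q(406.5),.576,.086),"base",gety(q(407.5),.576,.042))
print("red lid dot row center",ray("scene",q(404),160+158/4-.4,.088))
print("exp lid px", proj("scene",[.5755,.0178,.088]))
E
```

```text
yel 0.0730633687823785 grn -0.03584293333585794 grey -0.09230368395487833
red lid 0.017032625591139487 base 0.017415744992673458
red lid dot row center [0.57456668 0.01557309 0.088     ]
exp lid px (np.float64(291.57000995337427), np.float64(199.32339888337904))
```

Emit:
{"name": "apply_moves", "arguments": {
  "increments": [
    {"claw": 255,"tx": 0.5,"ty": 1.5,"tz": 0,"ax": 0,"ay": 0,"az": 0},
    {"claw": 255,"tx": 0.5,"ty": 1.5,"tz": 12,"ax": 0,"ay": 0,"az": 0},
    {"claw": 255,"tx": 0.5,"ty": 1.5,"tz": 20,"ax": 0,"ay": 0,"az": 0},
    {"claw": 255,"tx": 0.5,"ty": 1.5,"tz": 26,"ax": 0,"ay": 0,"az": 0},
    {"claw": 255,"tx": 0.5,"ty": 1.5,"tz": 26,"ax": 0,"ay": 0,"az": 0}
  ]
}}

```text
t: 5.9
tool_pos: [0.577, 0.0199, 0.0505]
tool_rot: [0.622, 0.783, -0.0, -0.0]
contact_force: [-0.4, -0.1, -0.5]
gripper_width: 0.0454
```

Emit:
{"name": "apply_moves", "arguments": {
  "increments": [
    {"claw": 255,"tx": 0,"ty": 0,"tz": 4,"ax": 0,"ay": 0,"az": 0},
    {"claw": 255,"tx": 0,"ty": 0,"tz": 7,"ax": 0,"ay": 0,"az": 0},
    {"claw": 255,"tx": 0,"ty": 0,"tz": 7,"ax": 0,"ay": 0,"az": 0}
  ]
}}

```text
t: 6.28
tool_pos: [0.5774, 0.02, 0.044]
tool_rot: [0.622, 0.783, -0.0, -0.0]
contact_force: [-0.1, -0.1, -0.4]
gripper_width: 0.0445
```

```bash
python3 - <<'E'
from h import *
go()
E
```

```text
t 6.28 pos [577.4  20.   44. ] head 13.14 tilt [-0.  0.] w 44.5 F [-0.1 -0.1 -0.4]
```

Emit:
{"name": "apply_moves", "arguments": {
  "increments": [
    {"claw": 255,"tx": 0,"ty": 0,"tz": 1,"ax": 0,"ay": 0,"az": 0},
    {"claw": 255,"tx": 0,"ty": 0,"tz": 2,"ax": 0,"ay": 0,"az": 0},
    {"claw": 255,"tx": 0,"ty": 0,"tz": 2,"ax": 0,"ay": 0,"az": 0}
  ]
}}

```text
t: 6.65
tool_pos: [0.5775, 0.02, 0.0437]
tool_rot: [0.622, 0.783, 0.0, 0.001]
contact_force: [-8.9, 1.4, 24.4]
gripper_width: 0.0451
```

Emit:
{"name": "apply_moves", "arguments": {
  "increments": [
    {"claw": 255,"tx": 0,"ty": 0,"tz": -1.8,"ax": 0,"ay": 0,"az": 0},
    {"claw": 255,"tx": 0,"ty": 0,"tz": -1.8,"ax": 0,"ay": 0,"az": 0},
    {"claw": 120,"tx": 0,"ty": 0,"tz": -1.8,"ax": 0,"ay": 0,"az": 0},
    {"claw": 60,"tx": 0,"ty": 0,"tz": -1.8,"ax": 0,"ay": 0,"az": 0},
    {"claw": 60,"tx": 0,"ty": 0,"tz": -1.8,"ax": 0,"ay": 0,"az": 0}
  ]
}}

```text
t: 7.28
tool_pos: [0.5774, 0.0199, 0.0438]
tool_rot: [0.622, 0.783, -0.0, -0.0]
contact_force: [-0.1, 0.2, -0.9]
gripper_width: 0.0654
```

Emit:
{"name": "apply_moves", "arguments": {
  "increments": [
    {"claw": 50,"tx": 0,"ty": 0,"tz": 0,"ax": 0,"ay": 0,"az": 0},
    {"claw": 50,"tx": 0,"ty": 0,"tz": -20,"ax": 0,"ay": 0,"az": 0},
    {"claw": 50,"tx": 0,"ty": 0,"tz": -60,"ax": 0,"ay": 0,"az": 0},
    {"claw": 50,"tx": 0,"ty": 0,"tz": -100,"ax": 0,"ay": 0,"az": 0},
    {"claw": 50,"tx": 0,"ty": 0,"tz": -100,"ax": 0,"ay": 0,"az": 0}
  ]
}}

```text
t: 7.9
tool_pos: [0.5788, 0.0198, 0.1466]
tool_rot: [0.622, 0.783, 0.001, 0.002]
contact_force: [0.7, -1.0, 0.7]
gripper_width: 0.0683
```

```bash
python3 - <<'E'
from h import *
go()
E
```

```text
t 7.9 pos [578.8  19.8 146.6] head 13.14 tilt [ 0.27 -0.03] w 68.3 F [ 0.7 -1.   0.7]
```

Emit:
{"name": "apply_moves", "arguments": {
  "increments": [
    {"claw": 60,"tx": -20,"ty": -40,"tz": -20,"ax": 0,"ay": 0,"az": 0},
    {"claw": 120,"tx": -60,"ty": -85,"tz": -20,"ax": 0,"ay": 0,"az": 0},
    {"claw": 140,"tx": -100,"ty": -130,"tz": -20,"ax": 0,"ay": 0,"az": 0},
    {"claw": 150,"tx": -140,"ty": -175,"tz": -20,"ax": 0,"ay": 0,"az": 0},
    {"claw": 150,"tx": -175,"ty": -222,"tz": -20,"ax": 0,"ay": 0,"az": 0}
  ]
}}

```text
t: 8.52
tool_pos: [0.3995, -0.2022, 0.1632]
tool_rot: [0.622, 0.783, -0.0, -0.0]
contact_force: [1.1, -1.1, 0.0]
gripper_width: 0.0352
```

```bash
python3 - <<'E'
from h import *
go([.473,-.036,.1],13.1)
im=np.mean([env.camera("top").astype(float) for _ in range(3)],0).astype(np.uint8)
crop(im,215,200,110,90,7,"pics/c6.png")
E
```

```text
t 8.53 pos [ 399.5 -202.2  163.2] head 13.15 tilt [-0.02  0.01] w 35.2 F [ 1.1 -1.1  0. ]
shift mm [145.1 109.3  63.2]
az 0.05
```

View pics/c6.png

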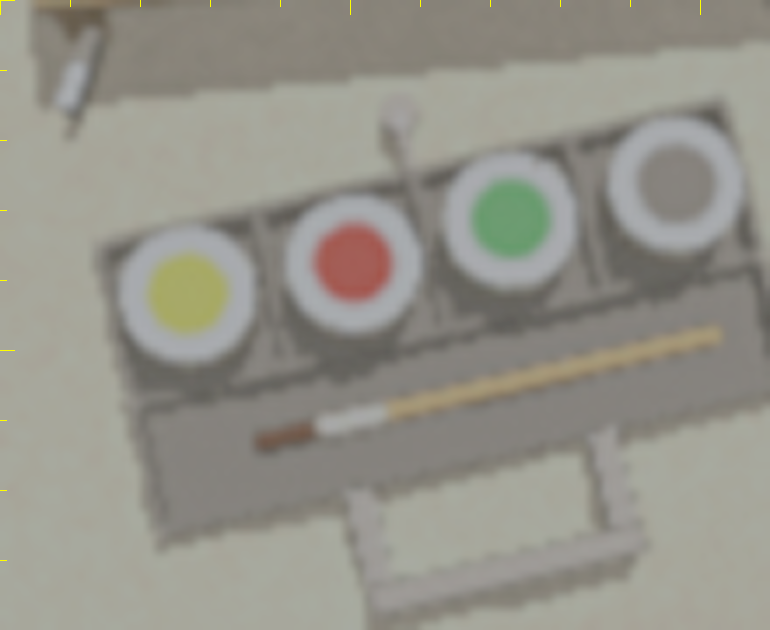

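Red stands in its compartment in line with the other lids, same size as they are: lids at (187,293), (353,262), (511,218) and (676,183). The handle bar's top centre is at about (506,566).

```bash
python3 - <<'E'
from h import *
g=lambda x,y,z:ray("top",215+x/7-.43,200+y/7-.43,z)
for n,x,y,z in [("yel",187,293,.055),("red",353,262,.055),("grn",511,218,.055),("gry",676,183,.055),("bead",399,116,.018),("RL",100,245,.02),("RR",724,102,.02),("hc",506,566,.032),("hl",370,597,.032),("hr",640,537,.032)]:
    print(n,g(x,y,z).round(4))
h=g(506,566,.032); go([h[0],h[1],.07],13.1)
E
```

```text
yel [0.5665 0.0719 0.055 ]
red [0.5772 0.0163 0.055 ]
grn [ 0.5923 -0.0368  0.055 ]
gry [ 0.6045 -0.0926  0.055 ]
bead [0.6327 0.0011 0.018 ]
RL [0.5865 0.1048 0.02  ]
RR [ 0.638  -0.1131  0.02  ]
hc [ 0.4765 -0.0359  0.032 ]
hl [0.466  0.0101 0.032 ]
hr [ 0.4864 -0.0814  0.032 ]
t 8.68 pos [ 399.4 -202.5  163.3] head 12.88 tilt [-0.04  0.02] w 34.8 F [1.2 0.5 0.7]
shift mm [145.1 112.4  93.3]
az -0.22
```

Emit:
{"name": "apply_moves", "arguments": {
  "increments": [
    {"claw": 150,"tx": 48,"ty": 37,"tz": 0,"ax": 0,"ay": 0,"az": 0},
    {"claw": 150,"tx": 96,"ty": 74,"tz": 20,"ax": 0,"ay": 0,"az": 0},
    {"claw": 150,"tx": 145,"ty": 110.5,"tz": 50,"ax": 0,"ay": 0,"az": 0},
    {"claw": 150,"tx": 145,"ty": 110.5,"tz": 80,"ax": 0,"ay": 0,"az": 0},
    {"claw": 150,"tx": 145,"ty": 110.5,"tz": 93,"ax": 0,"ay": 0,"az": 0}
  ],
  "newtons": 60
}}

```text
t: 9.3
tool_pos: [0.4749, -0.0327, 0.0691]
tool_rot: [0.62, 0.784, -0.001, -0.001]
contact_force: [-0.3, -0.1, 0.1]
gripper_width: 0.0351
```

Emit:
{"name": "apply_moves", "arguments": {
  "increments": [
    {"claw": 150,"tx": 0,"ty": 0,"tz": 0,"ax": 0,"ay": 0,"az": 0},
    {"claw": 150,"tx": 0,"ty": 0,"tz": 0,"ax": 0,"ay": 0,"az": 0}
  ]
}}

```text
t: 9.55
tool_pos: [0.476, -0.0352, 0.0718]
tool_rot: [0.622, 0.783, 0.0, 0.001]
contact_force: [0.2, 0.7, 0.2]
gripper_width: 0.0351
```

```bash
python3 - <<'E'
from h import *
go([.4748,-.0362,.023],13.1)
E
```

```text
t 9.55 pos [476.  -35.2  71.8] head 13.09 tilt [ 0.07 -0.02] w 35.1 F [0.2 0.7 0.2]
shift mm [-0.7 -1.5 48.8]
az -0.01
```

Emit:
{"name": "apply_moves", "arguments": {
  "increments": [
    {"claw": 150,"tx": -0.5,"ty": -1,"tz": 20,"ax": 0,"ay": 0,"az": 0},
    {"claw": 150,"tx": -0.5,"ty": -1,"tz": 35,"ax": 0,"ay": 0,"az": 0},
    {"claw": 150,"tx": -0.5,"ty": -1,"tz": 47,"ax": 0,"ay": 0,"az": 0},
    {"claw": 150,"tx": -0.5,"ty": -1,"tz": 47,"ax": 0,"ay": 0,"az": 0}
  ]
}}

```text
t: 10.05
tool_pos: [0.4746, -0.0356, 0.0239]
tool_rot: [0.622, 0.783, -0.0, -0.0]
contact_force: [-0.0, 1.1, -0.2]
gripper_width: 0.0353
```

Emit:
{"name": "apply_moves", "arguments": {
  "increments": [
    {"claw": 200,"tx": 0,"ty": 0,"tz": 0,"ax": 0,"ay": 0,"az": 0},
    {"claw": 255,"tx": 0,"ty": 0,"tz": 0,"ax": 0,"ay": 0,"az": 0},
    {"claw": 255,"tx": 0,"ty": 0,"tz": 0,"ax": 0,"ay": 0,"az": 0},
    {"claw": 255,"tx": 0,"ty": 0,"tz": 0,"ax": 0,"ay": 0,"az": 0},
    {"claw": 255,"tx": 0,"ty": 0,"tz": 0,"ax": 0,"ay": 0,"az": 0}
  ]
}}

```text
t: 10.68
tool_pos: [0.4753, -0.0355, 0.0247]
tool_rot: [0.621, 0.783, 0.0, 0.001]
contact_force: [-2.0, -0.6, 6.3]
gripper_width: 0.0091
```

```bash
python3 - <<'E'
from h import *
go([.4867,-.0281,.024],4.9)
E
```

```text
t 10.68 pos [475.3 -35.5  24.7] head 13.15 tilt [ 0.08 -0.03] w 9.1 F [-2.  -0.6  6.3]
shift mm [ 4.6 12.8  0.7]
az 8.25
```

Emit:
{"name": "apply_moves", "arguments": {
  "increments": [
    {"claw": 255,"tx": 1,"ty": 2.5,"tz": 0,"ax": 0,"ay": 0,"az": 1.5},
    {"claw": 255,"tx": 2,"ty": 5,"tz": 0,"ax": 0,"ay": 0,"az": 3.5},
    {"claw": 255,"tx": 3,"ty": 8,"tz": 0,"ax": 0,"ay": 0,"az": 5.5},
    {"claw": 255,"tx": 4.5,"ty": 12.5,"tz": 0,"ax": 0,"ay": 0,"az": 8.2},
    {"claw": 255,"tx": 4.5,"ty": 12.5,"tz": 0,"ax": 0,"ay": 0,"az": 8.2}
  ]
}}

```text
t: 11.3
tool_pos: [0.4861, -0.0278, 0.0247]
tool_rot: [0.676, 0.737, 0.0, 0.0]
contact_force: [-2.5, 2.3, 11.0]
gripper_width: 0.0088
```

```bash
python3 - <<'E'
from h import *
go([.4867,-.0281,.024],4.9)
im=np.mean([env.camera("top").astype(float) for _ in range(3)],0).astype(np.uint8)
crop(im,210,170,130,100,6,"pics/c7.png")
E
```

```text
t 11.3 pos [486.1 -27.8  24.7] head 4.93 tilt [0.04 0.01] w 8.8 F [-2.5  2.3 11. ]
shift mm [-0.4  0.5  0.7]
az 0.03
```

View pics/c7.png

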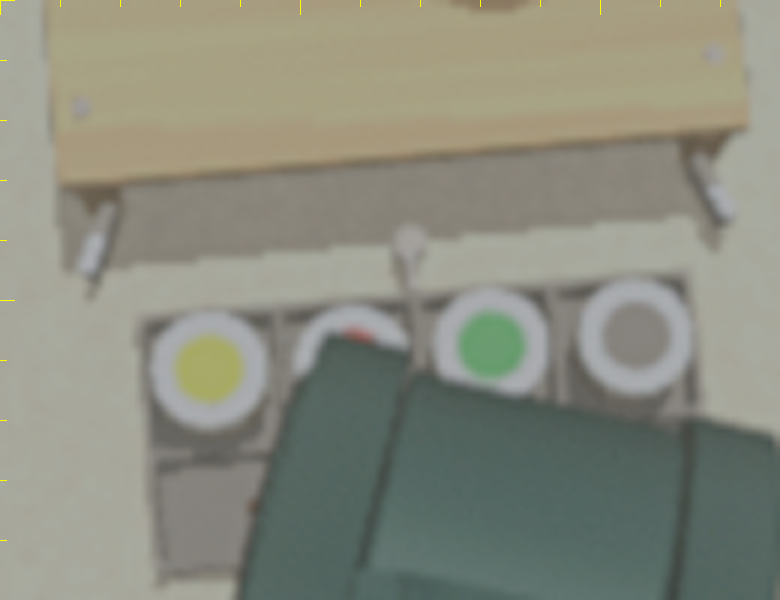

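Picture 9: the tray is turned, with its rear edge from (138,320) to (688,277), the deck's front edge from (62,185) to (748,130) and the bead at (409,242).

```bash
python3 - <<'E'
from h import *
g=lambda x,y,z:ray("top",210+x/6-.42,170+y/6-.42,z)
L,R=g(62,185,.062),g(748,130,.062); S=(L+R)/2; v=(L-R)/np.linalg.norm(L-R); sy=v[:2]; sx=np.array([sy[1],-sy[0]])
print("S",S,"yaw",np.degrees(np.arctan2(-v[0],v[1])),"w",np.linalg.norm(L-R))
for n,x,y,z in [("RL",138,320,.02),("RR",688,277,.02),("yel",209,370,.055),("gry",635,336,.055),("grn",490,345,.055),("bead",409,242,.018),("chL",87,275,.031),("chR",725,217,.031)]:
    p=g(x,y,z)[:2]-S[:2]; print(n,(p@sx*1e3).round(1),(p@sy*1e3).round(1))
p=env.get_state()["tool_pos"][:2]-S[:2]; print("tcp",p@sx*1e3,p@sy*1e3)
E
```

```text
S [ 0.67474493 -0.01222266  0.062     ] yaw 5.017714278362057 w 0.2722794784295837
RL -49.8 113.3
RR -50.7 -112.2
yel -77.1 84.2
gry -77.5 -84.1
grn -76.3 -26.7
bead -26.4 0.5
chL -31.5 131.7
chR -28.9 -128.2
tcp -189.2370242087254 0.9994680085947325
```

Emit:
{"name": "apply_moves", "arguments": {
  "increments": [
    {"claw": 255,"tx": -0.4,"ty": 5,"tz": -0.7,"ax": 0,"ay": 0,"az": 0},
    {"claw": 255,"tx": -0.4,"ty": 15,"tz": -0.7,"ax": 0,"ay": 0,"az": 0},
    {"claw": 255,"tx": -0.4,"ty": 25,"tz": -0.7,"ax": 0,"ay": 0,"az": 0},
    {"claw": 255,"tx": -0.4,"ty": 33,"tz": -0.7,"ax": 0,"ay": 0,"az": 0},
    {"claw": 255,"tx": -0.4,"ty": 40,"tz": -0.7,"ax": 0,"ay": 0,"az": 0}
  ]
}}

```text
t: 12.08
tool_pos: [0.5263, -0.025, 0.0247]
tool_rot: [0.676, 0.737, -0.0, -0.0]
contact_force: [-7.1, -0.3, 7.7]
gripper_width: 0.0083
```

Emit:
{"name": "apply_moves", "arguments": {
  "increments": [
    {"claw": 255,"tx": 0,"ty": 6,"tz": 0,"ax": 0,"ay": 0,"az": 0},
    {"claw": 255,"tx": 0,"ty": 12,"tz": 0,"ax": 0,"ay": 0,"az": 0},
    {"claw": 255,"tx": 0,"ty": 18,"tz": 0,"ax": 0,"ay": 0,"az": 0},
    {"claw": 255,"tx": 0,"ty": 24,"tz": 0,"ax": 0,"ay": 0,"az": 0}
  ]
}}

```text
t: 12.58
tool_pos: [0.5501, -0.023, 0.0247]
tool_rot: [0.676, 0.737, -0.0, -0.0]
contact_force: [-7.0, -0.6, 5.6]
gripper_width: 0.0091
```

```bash
cat >> h.py <<'E'
def sh():
    s=env.get_state(); a=np.radians(5.0); sx=np.array([np.cos(a),np.sin(a)]); sy=np.array([-sx[1],sx[0]])
    p=s["tool_pos"][:2]-[.67474,-.01222]; F=s["contact_force"]
    print("rear x",(p@sx*1e3+143).round(1),"lat",(p@sy*1e3).round(1),"F along",(F[:2]@sx).round(1),"lat",(F[:2]@sy).round(1),"z",F[2].round(1),"Mz",s["moment"][2].round(2)); go()
E
python3 -c "
from h import *; sh()"
```

```text
rear x 17.9 lat 0.1 F along -7.1 lat 0.0 z 5.6 Mz 0.03
t 12.57 pos [550.1 -23.   24.7] head 4.94 tilt [-0.02 -0.01] w 9.1 F [-7.  -0.6  5.6]
```

Emit:
{"name": "apply_moves", "arguments": {
  "increments": [
    {"claw": 255,"tx": 0,"ty": 7,"tz": -0.5,"ax": 0,"ay": 0,"az": 0},
    {"claw": 255,"tx": 0,"ty": 14,"tz": -0.5,"ax": 0,"ay": 0,"az": 0},
    {"claw": 255,"tx": 0,"ty": 21,"tz": -0.5,"ax": 0,"ay": 0,"az": 0},
    {"claw": 255,"tx": 0,"ty": 27,"tz": -0.5,"ax": 0,"ay": 0,"az": 0},
    {"claw": 255,"tx": 0,"ty": 31,"tz": -0.5,"ax": 0,"ay": 0,"az": 0}
  ]
}}

```text
t: 13.2
tool_pos: [0.581, -0.0203, 0.025]
tool_rot: [0.676, 0.737, 0.0, -0.0]
contact_force: [-2.1, -0.5, -3.4]
gripper_width: 0.0088
```

Emit:
{"name": "apply_moves", "arguments": {
  "increments": [
    {"claw": 255,"tx": 0,"ty": 1,"tz": 0,"ax": 0,"ay": 0,"az": 0},
    {"claw": 255,"tx": 0,"ty": 2,"tz": 0,"ax": 0,"ay": 0,"az": 0},
    {"claw": 255,"tx": 0,"ty": 3,"tz": 0,"ax": 0,"ay": 0,"az": 0},
    {"claw": 255,"tx": 0,"ty": 4,"tz": 0,"ax": 0,"ay": 0,"az": 0}
  ]
}}

```text
t: 13.7
tool_pos: [0.5846, -0.02, 0.0252]
tool_rot: [0.676, 0.737, -0.0, -0.0]
contact_force: [-3.0, -1.2, -3.6]
gripper_width: 0.0088
```

Emit:
{"name": "apply_moves", "arguments": {
  "increments": [
    {"claw": 255,"tx": 0,"ty": 1,"tz": 0,"ax": 0,"ay": 0,"az": 0},
    {"claw": 255,"tx": 0,"ty": 2,"tz": 0,"ax": 0,"ay": 0,"az": 0},
    {"claw": 255,"tx": 0,"ty": 3,"tz": 0,"ax": 0,"ay": 0,"az": 0},
    {"claw": 255,"tx": 0,"ty": 4,"tz": 0,"ax": 0,"ay": 0,"az": 0}
  ]
}}

```text
t: 14.2
tool_pos: [0.588, -0.0195, 0.025]
tool_rot: [0.676, 0.737, -0.0, -0.0]
contact_force: [-5.8, 0.6, -2.2]
gripper_width: 0.0088
```

```bash
python3 -c "
from h import *; sh()"
```

```text
rear x 55.9 lat 0.3 F along -5.7 lat 1.1 z -2.2 Mz 0.09
t 14.2 pos [588.  -19.5  25. ] head 4.94 tilt [-0.07  0.01] w 8.8 F [-5.8  0.6 -2.2]
```

Emit:
{"name": "apply_moves", "arguments": {
  "increments": [
    {"claw": 255,"tx": 0,"ty": 1,"tz": 0,"ax": 0,"ay": 0,"az": 0},
    {"claw": 255,"tx": 0,"ty": 2,"tz": 0,"ax": 0,"ay": 0,"az": 0},
    {"claw": 255,"tx": 0,"ty": 3,"tz": 0,"ax": 0,"ay": 0,"az": 0},
    {"claw": 255,"tx": 0,"ty": 4,"tz": 0,"ax": 0,"ay": 0,"az": 0}
  ]
}}

```text
t: 14.7
tool_pos: [0.5915, -0.0191, 0.0248]
tool_rot: [0.676, 0.737, -0.001, -0.001]
contact_force: [-7.0, 0.7, -2.1]
gripper_width: 0.009
```

Emit:
{"name": "apply_moves", "arguments": {
  "increments": [
    {"claw": 255,"tx": 0,"ty": 1,"tz": 0,"ax": 0,"ay": 0,"az": 0},
    {"claw": 255,"tx": 0,"ty": 2,"tz": 0,"ax": 0,"ay": 0,"az": 0},
    {"claw": 255,"tx": 0,"ty": 3,"tz": 0,"ax": 0,"ay": 0,"az": 0}
  ]
}}

```text
t: 15.08
tool_pos: [0.5947, -0.0188, 0.0249]
tool_rot: [0.676, 0.737, -0.0, -0.001]
contact_force: [-6.2, 0.7, -2.1]
gripper_width: 0.0088
```

Emit:
{"name": "apply_moves", "arguments": {
  "increments": [
    {"claw": 255,"tx": 0,"ty": 1,"tz": 0,"ax": 0,"ay": 0,"az": 0},
    {"claw": 255,"tx": 0,"ty": 2,"tz": 0,"ax": 0,"ay": 0,"az": 0},
    {"claw": 255,"tx": 0,"ty": 3,"tz": 0,"ax": 0,"ay": 0,"az": 0}
  ]
}}

```text
t: 15.45
tool_pos: [0.5981, -0.0186, 0.0249]
tool_rot: [0.676, 0.737, -0.0, -0.0]
contact_force: [-4.6, 0.6, -1.5]
gripper_width: 0.0086
```

Emit:
{"name": "apply_moves", "arguments": {
  "increments": [
    {"claw": 255,"tx": 0,"ty": 1,"tz": 0,"ax": 0,"ay": 0,"az": 0},
    {"claw": 255,"tx": 0,"ty": 2,"tz": 0,"ax": 0,"ay": 0,"az": 0}
  ]
}}

```text
t: 15.7
tool_pos: [0.6006, -0.0185, 0.0251]
tool_rot: [0.676, 0.737, 0.0, -0.0]
contact_force: [-2.8, 0.8, -2.9]
gripper_width: 0.009
```

Emit:
{"name": "apply_moves", "arguments": {
  "increments": [
    {"claw": 255,"tx": 0,"ty": 1,"tz": 0,"ax": 0,"ay": 0,"az": 0},
    {"claw": 255,"tx": 0,"ty": 2,"tz": 0,"ax": 0,"ay": 0,"az": 0}
  ]
}}

```text
t: 15.95
tool_pos: [0.6028, -0.0184, 0.0252]
tool_rot: [0.676, 0.737, 0.0, 0.0]
contact_force: [-2.9, 0.4, -3.0]
gripper_width: 0.0088
```

Emit:
{"name": "apply_moves", "arguments": {
  "increments": [
    {"claw": 255,"tx": 0,"ty": 1,"tz": 0,"ax": 0,"ay": 0,"az": 0},
    {"claw": 255,"tx": 0,"ty": 1,"tz": 0,"ax": 0,"ay": 0,"az": 0}
  ]
}}

```text
t: 16.2
tool_pos: [0.6039, -0.0184, 0.0252]
tool_rot: [0.676, 0.737, 0.0, 0.0]
contact_force: [0.2, 2.0, -4.0]
gripper_width: 0.0086
```

Emit:
{"name": "apply_moves", "arguments": {
  "increments": [
    {"claw": 255,"tx": 0,"ty": 1,"tz": 0,"ax": 0,"ay": 0,"az": 0},
    {"claw": 255,"tx": 0,"ty": 1,"tz": 0,"ax": 0,"ay": 0,"az": 0}
  ]
}}

```text
t: 16.45
tool_pos: [0.6047, -0.0183, 0.0252]
tool_rot: [0.676, 0.737, 0.0, 0.0]
contact_force: [-0.5, 1.8, -2.7]
gripper_width: 0.0083
```

Emit:
{"name": "apply_moves", "arguments": {
  "increments": [
    {"claw": 255,"tx": 0,"ty": 1,"tz": 0,"ax": 0,"ay": 0,"az": 0},
    {"claw": 255,"tx": 0,"ty": 1,"tz": 0,"ax": 0,"ay": 0,"az": 0}
  ]
}}

```text
t: 16.7
tool_pos: [0.6057, -0.0182, 0.0252]
tool_rot: [0.676, 0.737, 0.0, 0.0]
contact_force: [-0.7, 1.4, -3.3]
gripper_width: 0.0085
```

Emit:
{"name": "apply_moves", "arguments": {
  "increments": [
    {"claw": 255,"tx": 0,"ty": 1,"tz": 0,"ax": 0,"ay": 0,"az": 0},
    {"claw": 255,"tx": 0,"ty": 1,"tz": 0,"ax": 0,"ay": 0,"az": 0}
  ]
}}

```text
t: 16.95
tool_pos: [0.6067, -0.0181, 0.0251]
tool_rot: [0.676, 0.737, 0.0, 0.0]
contact_force: [-0.3, 0.3, -4.0]
gripper_width: 0.0092
```

Emit:
{"name": "apply_moves", "arguments": {
  "increments": [
    {"claw": 255,"tx": 0,"ty": 1,"tz": 0,"ax": 0,"ay": 0,"az": 0},
    {"claw": 255,"tx": 0,"ty": 1,"tz": 0,"ax": 0,"ay": 0,"az": 0}
  ]
}}

```text
t: 17.2
tool_pos: [0.6076, -0.018, 0.0251]
tool_rot: [0.676, 0.737, 0.0, 0.0]
contact_force: [-0.6, 1.9, -3.1]
gripper_width: 0.0088
```

Emit:
{"name": "apply_moves", "arguments": {
  "increments": [
    {"claw": 255,"tx": 0,"ty": 1,"tz": 0,"ax": 0,"ay": 0,"az": 0},
    {"claw": 255,"tx": 0,"ty": 1,"tz": 0,"ax": 0,"ay": 0,"az": 0}
  ]
}}

```text
t: 17.45
tool_pos: [0.6081, -0.0179, 0.025]
tool_rot: [0.676, 0.737, -0.0, -0.0]
contact_force: [-3.6, 1.5, -2.0]
gripper_width: 0.0086
```

Emit:
{"name": "apply_moves", "arguments": {
  "increments": [
    {"claw": 255,"tx": 0,"ty": 1,"tz": 0,"ax": 0,"ay": 0,"az": 0},
    {"claw": 255,"tx": 0,"ty": 1,"tz": 0,"ax": 0,"ay": 0,"az": 0}
  ]
}}

```text
t: 17.7
tool_pos: [0.6085, -0.0178, 0.0248]
tool_rot: [0.676, 0.737, -0.001, -0.001]
contact_force: [-7.8, 0.5, -2.3]
gripper_width: 0.0086
```

Emit:
{"name": "apply_moves", "arguments": {
  "increments": [
    {"claw": 255,"tx": 0,"ty": 1,"tz": 0,"ax": 0,"ay": 0,"az": 0},
    {"claw": 255,"tx": 0,"ty": 1,"tz": 0,"ax": 0,"ay": 0,"az": 0}
  ]
}}

```text
t: 17.95
tool_pos: [0.6088, -0.0177, 0.0247]
tool_rot: [0.676, 0.737, -0.001, -0.001]
contact_force: [-10.8, 0.5, 2.0]
gripper_width: 0.0089
```

Emit:
{"name": "apply_moves", "arguments": {
  "increments": [
    {"claw": 255,"tx": 0,"ty": 1,"tz": 0,"ax": 0,"ay": 0,"az": 0},
    {"claw": 255,"tx": 0,"ty": 2,"tz": 0,"ax": 0,"ay": 0,"az": 0},
    {"claw": 255,"tx": 0,"ty": 2,"tz": 0,"ax": 0,"ay": 0,"az": 0},
    {"claw": 255,"tx": 0,"ty": 2,"tz": 0,"ax": 0,"ay": 0,"az": 0}
  ]
}}

```text
t: 18.45
tool_pos: [0.6094, -0.0176, 0.0247]
tool_rot: [0.676, 0.737, -0.002, -0.002]
contact_force: [-20.2, -1.0, 8.4]
gripper_width: 0.0086
```

```bash
python3 -c "
from h import *; sh()"
```

```text
rear x 77.5 lat 0.3 F along -20.2 lat 0.8 z 8.4 Mz 0.18
t 18.45 pos [609.4 -17.6  24.7] head 4.93 tilt [-0.32 -0.03] w 8.6 F [-20.2  -1.    8.4]
```

Emit:
{"name": "apply_moves", "arguments": {
  "increments": [
    {"claw": 255,"tx": 0,"ty": -1.5,"tz": 0,"ax": 0,"ay": 0,"az": 0},
    {"claw": 255,"tx": 0,"ty": -2.5,"tz": 0,"ax": 0,"ay": 0,"az": 0},
    {"claw": 200,"tx": 0,"ty": -2.5,"tz": 0,"ax": 0,"ay": 0,"az": 0},
    {"claw": 160,"tx": 0,"ty": -2.5,"tz": 0,"ax": 0,"ay": 0,"az": 0},
    {"claw": 160,"tx": 0,"ty": -2.5,"tz": 0,"ax": 0,"ay": 0,"az": 0}
  ]
}}

```text
t: 19.08
tool_pos: [0.6105, -0.0179, 0.0254]
tool_rot: [0.676, 0.737, 0.0, 0.0]
contact_force: [-0.2, 0.1, -0.7]
gripper_width: 0.0314
```

Emit:
{"name": "apply_moves", "arguments": {
  "increments": [
    {"claw": 160,"tx": 0,"ty": 0,"tz": 0,"ax": 0,"ay": 0,"az": 0},
    {"claw": 160,"tx": 0,"ty": 0,"tz": -15,"ax": 0,"ay": 0,"az": 0},
    {"claw": 160,"tx": 0,"ty": 0,"tz": -40,"ax": 0,"ay": 0,"az": 0},
    {"claw": 160,"tx": 0,"ty": -20,"tz": -80,"ax": 0,"ay": 0,"az": 0},
    {"claw": 160,"tx": 0,"ty": -60,"tz": -100,"ax": 0,"ay": 0,"az": 0}
  ]
}}

```text
t: 19.7
tool_pos: [0.5512, -0.0232, 0.1278]
tool_rot: [0.676, 0.737, 0.001, 0.002]
contact_force: [0.7, -0.0, 0.5]
gripper_width: 0.0319
```

Emit:
{"name": "apply_moves", "arguments": {
  "increments": [
    {"claw": 160,"tx": -40,"ty": -40,"tz": 0,"ax": 0,"ay": 0,"az": 0},
    {"claw": 160,"tx": -80,"ty": -80,"tz": 0,"ax": 0,"ay": 0,"az": 0},
    {"claw": 160,"tx": -120,"ty": -120,"tz": 0,"ax": 0,"ay": 0,"az": 0},
    {"claw": 160,"tx": -160,"ty": -140,"tz": 0,"ax": 0,"ay": 0,"az": 0}
  ]
}}

```text
t: 20.2
tool_pos: [0.423, -0.1955, 0.1264]
tool_rot: [0.676, 0.737, 0.0, 0.001]
contact_force: [0.5, -0.0, -0.3]
gripper_width: 0.0317
```

```bash
python3 - <<'E'
from h import *
sh()
im=np.mean([env.camera("top").astype(float) for _ in range(3)],0).astype(np.uint8)
crop(im,210,150,130,100,6,"pics/c8.png")
cv2.imwrite("pics/s8.png",env.camera("scene")[:,:,::-1])
E
```

```text
rear x -123.8 lat -160.6 F along 0.5 lat -0.1 z -0.3 Mz 0.04
t 20.2 pos [ 423.  -195.5  126.4] head 4.92 tilt [ 0.05 -0.04] w 31.7 F [ 0.5 -0.  -0.3]
```

View pics/c8.png

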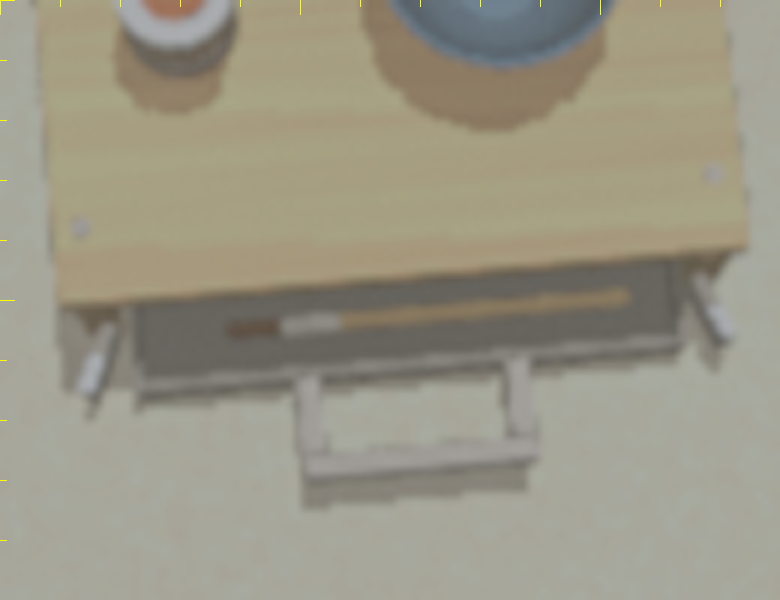

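View pics/s8.png

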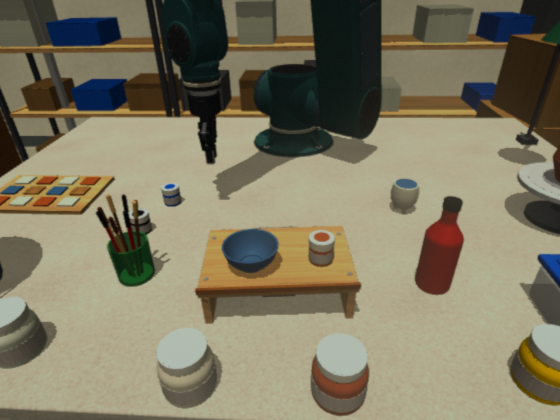

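The tray sits square under the shelf, with its front wall from (138,385) to (680,345) and the bar's centre at (421,459). I can see no displaced bystanders. One numeric check before handing in.

```bash
python3 - <<'E'
from h import *
a=np.radians(5.0); sx=np.array([np.cos(a),np.sin(a)]); sy=np.array([-sx[1],sx[0]])
g=lambda x,y,z:ray("top",210+x/6-.42,150+y/6-.42,z)[:2]-[.67474,-.01222]
for n,x,y,z,off in [("FL",138,382,.02,105),("FR",680,343,.02,105),("bar",421,459,.032,143)]:
    p=g(x,y,z); print(n,"rear x",(p@sx*1e3+off).round(1),"lat",(p@sy*1e3).round(1))
env.job_done()
E
```

```text
FL rear x 79.0 lat 111.7
FR rear x 77.0 lat -111.2
bar rear x 74.3 lat -0.6
the job is handed in; nothing more can be done
```

I placed the red jar in the empty compartment and slid the tray in under the shelf, strike end first, until it rested on the stop. The job was handed in at about 20 s of the 72 s allowed.

- **Jar:** it reached the compartment floor at the expected height, with one brief contact of about 24 N. The picture afterwards showed it in line with the other three lids and the same size as they are.
- **Catch:** going in, resistance rose to about 7 N and then fell to almost nothing, as expected when the strike passes the rollers.
- **Stop:** the tray met the buffers about 10 mm further on. I pressed slowly up to about 20 N, eased off and let go.
- **Final position:** the last top picture put the tray's rear face 74–79 mm behind the shelf's front edge, square and centred. The arm read about 76–77 mm at the stop, which is inside the allowed 72–96 mm.
- **Surroundings:** I saw no bystander out of place in the last scene picture, but only by eye.
- **What I couldn't see:** the jars and the strike are hidden under the deck now, so the click is judged from forces and distance alone. I felt no sign of a jar touching the shelf.

The three tray points in the last picture differ by up to 5 mm, which is my reading error. No check failed.

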